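# Lock the knife, line up the quarter-turn and hold the service panel shut

### The job

First take the yellow-handled blade gauge out of its wooden stand and slide its blade fully home, handle shoulder down, into the yellow-bordered knife slot of the grey drive unit, and leave it there. Then turn the quarter-turn fastener on the unit's aluminium panel until its yellow slot lines up with the two red marks, and only after that press the sprung panel down against its frame; finish while still holding it pressed fully down with the gripper, fastener still lined up and gauge still home. Leave the blue spare gauge and everything else on the table where it is.

Things in the scene. Friction and masses are not known exactly. Their poses are not given: they have to be found in the camera images.
- gauge: The gauge to use, 60 g: steel blade 25 (x) x 5 (y) x 35 (z) mm pointing down, its lowest 5 mm 19 x 3 mm, under a yellow handle 36 (x) x 14 (y) x 40 (z) mm. Origin: centre of the blade's lower end, z up; shoulder (handle's underside) at z = 35 mm. Alike after a half turn. Grip across the 14 mm. Starts upright in one of the stand's slots (blade along the stand's x), shoulder 45 mm above the table.
- gauge_handle (a point): Centre of the yellow handle block, 55 mm above the gauge's lower end; axes as the gauge's.
- spare_gauge: The other gauge, alike but with a blue handle; stays in the stand. It may be in either of the two slots.
- stand: Fixed wooden stand, 150 (x) x 60 (y) x 45 (z) mm, origin at the centre of its underside; two slots 29 (x) x 9 (y) mm, 39 mm deep, at x = -37 and +37 mm. To clear it the gauge must be lifted 35 mm.
- unit: Fixed grey knife-drive unit, 170 (x) x 300 (y) mm at the base, flat top 100 mm above the table; origin at the centre of its underside, z up. The panel's centre is at x = 0, y = -60 mm; the knife slot at x = 0, y = +95 mm. A blue motor of 84 mm diameter, top below 100 mm, sticks out to x = 165 mm at y = 95 mm.
- slot_mouth (a point): Centre of the knife slot's mouth in the unit's top, 100 mm above the table, with a yellow painted border. Opening 31 mm along x, 9 mm along y, 40 mm deep, straight walls; axes are the unit's. With the gauge home its shoulder rests on the top, its lower end is 35 mm below this point and its x lies along the slot's x (either way round).
- panel (a joint): How far the panel is pressed down, in m: 0 = standing 8 mm off its frame on its springs, 0.008 = fully down on the frame. Straight down without tilting; it starts to move at about 6 N and takes about 13 N to hold fully down; it springs back up when let go.
- panel_top (a point): Centre of the upper face of the aluminium panel (under the fastener), 114 mm above the table when the panel is up, 106 mm when home; axes as the unit's. The panel is 150 x 150 x 6 mm with the fastener in its middle. Two red marks 36 x 4 mm lie on it along the unit's x axis, on both sides of the fastener, from 32 to 68 mm out.
- fastener (a joint): Turn of the quarter-turn fastener, in rad: grows clockwise seen from above, range 0 to 2.0. At 0 the wing and its slot lie along the unit's y axis; at 1.571 they lie along the unit's x axis, in line with the red marks. Stays where it is left; light friction, about 0.05 N m. It starts between 0.1 and 0.6.
- fastener_grip (a point): On the fastener's axis at mid grip, 28 mm above the panel's top, 142 mm above the table with the panel up; its y axis runs along the wing. The fastener is a steel disc 40 mm across, 3 mm high, with a black wing 44 mm long, 14 mm thick, from 3 to 36 mm above the panel's top, and a yellow slot along its crest. Grip across the 14 mm.
- weight_a: Steel ring pattern weight, 84 mm across, 12 mm high, 0.4 kg, lying in front of the unit; leave alone.
- weight_b: Same kind of pattern weight, behind the unit; leave alone.
- weight_c: Same kind of pattern weight, behind the stand; leave alone.
- thread_cone: Red thread cone standing at the right of the unit, 68 mm across, 125 mm high; leave alone.
- marker: Marker pen, 135 mm long, 12 mm thick, lying to the left of the stand; leave alone.
- shears: Black-handled shears, 250 mm long, 12 mm high, lying on the left of the table; leave alone.

How it is judged:
By the outcome, as a careful person would: the job done as asked, in the order asked, and still so for the second after the job is handed in, while the arm keeps its last pose, push and grip.
It also fails if it takes over 54 s, if anything falls off the work surface, if the arm or the gripper's body presses on something with over 40 N, if the wrist force passes 120 N, or if a joint passes its speed limit or range.

### The arm

A 6-joint arm with a two-finger parallel gripper is mounted at the origin on the work surface. World frame = base frame: x ahead of the robot, y to its left, z up, the work surface at z = 0. Lengths are in m, angles in rad, forces in N, time in s.
With the tool pointing down it reaches from about 0.375 to 0.975 m from the base axis. Payload 3.8 kg.
Tool frame: the origin (TCP) lies at the very end of the fingers, on their centre line; the grasp point (between the pads) lies 19 mm behind it (bot.pinch_z is the distance from the TCP to the grasp point, in m); x points along the fingers, y is the direction in which the jaws open and shut, and the axes are right-handed (so a half turn about x gives the same grasp; the last joint's range is limited). The gripper opens to 85 mm and grips with 20 to 120 N. Pads are 22 mm wide; open, the fingers measure 114 mm over their backs; the gripper's body (76 mm by 85 mm) begins 54 mm behind the grasp point. The pads swing forward as they close: fully open they stand 13 mm farther back than shut.
Start: joints at [1.187, 0.264, 1.604, -0, 1.274, -0.037], TCP at [0.229, 0.635, 0.231] pointing down, gripper open.
Joint ranges: [-2.63, 2.63], [-0.94, 2.18], [0.31, 2.57], [-1.31, 4.45], [0, 2.66], [-2.55, 2.55]. Speed limits (rad/s): [2.57, 2.57, 3.14, 3.14, 3.14, 3.14].

### API

Orientations are given as a rotation vector (axis times angle).
In Python, from workcell import monitor, imaging, finish_job, bot gives the robot as it stands.
- The arm moves only by the tool jog_arm, never from a script. Its argument "rows" is a list of rows, each a list of 7 numbers: the shift along the tool's x, y, z in m, then the turn, a rotation vector about the tool's x, y, z in rad, then the opening in per cent of the stroke, from 0 (shut) to 100 (fully open). A call has 1 to 20 rows; each row is the pose to reach, as a shift and turn from the pose measured when the call began, along the tool's axes at that moment; what a row does not reach only later rows make up. A row lasts 1/10 s, in which the tool goes at most 50 mm and 8.59 degrees, less where a joint would pass 70% of its speed; a pose out of reach is approached as far as the arm can. A call with a gripper value outside its range is refused whole. The fingers move at their own pace and stop on an object; "force" is the grip in N (left out, the last holds). Time passes only in rows, so rows that repeat a pose let the fingers close. It gives the time, the measured TCP pose, the force and the opening at its end, in the units of the state.
- monitor.read_state(): the state, without advancing time (a new reading comes with each control period).
- imaging.read_camera(name): name is "scene" or "top"; returns the picture (400x640x3 uint8, blue, green, red); there is no depth.
- imaging.camera_params(name): a dict with "fx", "fy", "cx", "cy" (pixels), "T" (4x4, takes a point from camera to world coordinates). Camera axes: x right, y down, z forward; pixel columns grow to the right and rows downward; lengths in m; the calibration is good to about 2 mm. A picture is of the moment at which its call begins. camera_params takes no time and is no camera call.
- finish_job(): hands the job in, once; it reports no verdict.
The state is a dict: "time": time; "q": joint angles; "joint_vel": joint speeds; "joint_torque": joint torques, N m; "tool_pos": TCP position; "tcp_rot": TCP orientation; "wrist_force": force on the tool from outside, world axes, zero at the start; "torque": the same for the moment, N m; "width": opening from 0.0 (shut) to 1.0 (fully open).
Only numpy, scipy, OpenCV 4.12 (cv2) and the standard library are available. Lean on these libraries where they do the work, as an engineer would, in place of code of your own. Each camera call takes 0.05 s, during which the arm holds its last target. There are 200 camera calls.

## Working session

There is one attempt and no reset: what is moved stays moved. The work goes in short steps, Python scripts to look and compute and a tool call to move; the robot and the scene stay as the last step left them, time stands still between calls to the robot, and variables do not carry over. Pictures are saved under pics/ and viewed, about 8 in all and at most 12, crops included, and the job is handed in when it is done.

Besides the shell and the picture viewer there is one more tool, called after ">>>" by a JSON object that holds its "method" and its "body". jog_arm: Moves the arm, as the interface text tells. Its arguments: {"type":"object","properties":{"rows":{"type":"array","items":{"type":"array","items":{"type":"number"}}},"force":{"type":"number"}},"required":["rows"]}

```bash
mkdir -p pics; ls; cat > h.py <<'E'
import numpy as np, cv2
from workcell import monitor, imaging, finish_job, bot
from scipy.spatial.transform import Rotation as R
def snap(n):
    return imaging.read_camera(n)
def ray(n,uv,z):
    p=imaging.camera_params(n);T=np.array(p["T"])
    d=T[:3,:3]@np.array([(uv[0]-p["cx"])/p["fx"],(uv[1]-p["cy"])/p["fy"],1]);o=T[:3,3]
    return o+d*(z-o[2])/d[2]
def proj(n,P):
    p=imaging.camera_params(n);T=np.array(p["T"]);c=T[:3,:3].T@(np.array(P)-T[:3,3])
    return np.array([p["fx"]*c[0]/c[2]+p["cx"],p["fy"]*c[1]/c[2]+p["cy"]])
E
python3 - <<'E'
from h import *
np.set_printoptions(precision=4,suppress=True)
for n in("scene","top"):
    im=snap(n);cv2.imwrite(f"pics/{n}0.png",im);p=imaging.camera_params(n);print(n,p["fx"],p["cx"],p["cy"]);print(np.array(p["T"]))
print(monitor.read_state(),bot.pinch_z)
E
```

```text
pics
scene 382.62563726856683 310.69310073086484 202.30658029393106
[[ 0.7874  0.3074 -0.5344  1.1464]
 [ 0.6161 -0.4245  0.6635 -0.6254]
 [-0.0229 -0.8517 -0.5236  0.6629]
 [ 0.      0.      0.      1.    ]]
top 377.8331326985396 319.0605161265921 200.5453014616476
[[-0.0194 -0.9911  0.1315  0.4379]
 [-0.9998  0.0194 -0.0016  0.0737]
 [-0.001  -0.1315 -0.9913  1.0768]
 [ 0.      0.      0.      1.    ]]
{'time': 0.1, 'q': array([ 1.1871,  0.2647,  1.6052,  0.    ,  1.2737, -0.0369]), 'joint_vel': array([-0.0004, -0.    , -0.0022, -0.0001, -0.0012,  0.001 ]), 'joint_torque': array([  0.0003, -51.6709, -36.859 ,  -0.0001,   0.0064,  -0.    ]), 'tool_pos': array([0.2292, 0.6342, 0.2301]), 'tcp_rot': array([ 0.2706,  1.554 , -0.2738]), 'wrist_force': array([ 1.0122, -0.6823, -0.1703]), 'torque': array([0.0257, 0.0147, 0.02  ]), 'width': 1.0044018815995142} 0.0187
```

View pics/top0.png

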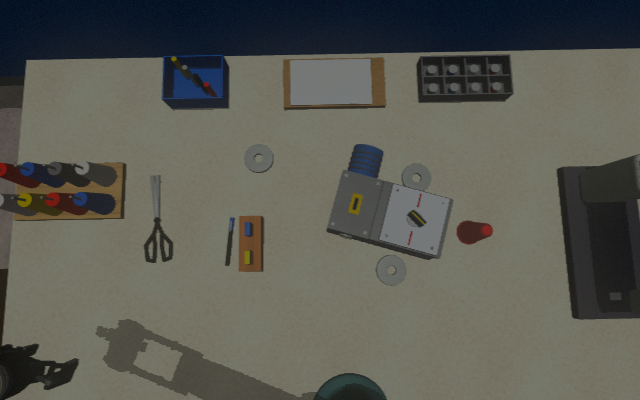

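View pics/scene0.png

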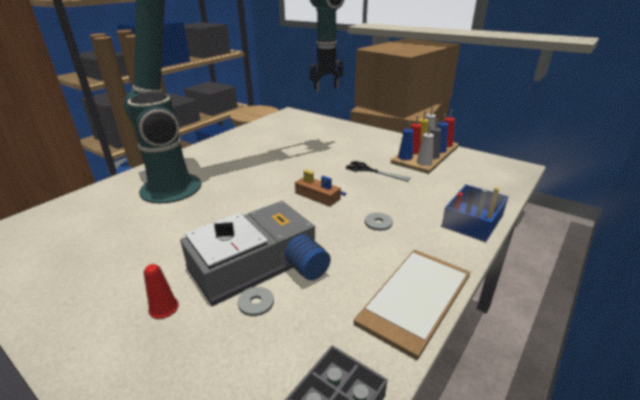

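The top view shows the yellow gauge at about (248,257), the blue one at (248,229), the slot border at (356,203) and the fastener at (417,218), with red marks on either side of it. The scene view shows the same layout. Next I measure by colour masks.

```bash
python3 - <<'E'
from h import *
np.set_printoptions(precision=4,suppress=True)
im=cv2.imread("pics/top0.png");hsv=cv2.cvtColor(im,cv2.COLOR_BGR2HSV)
def blobs(m,roi,mn=8):
    x0,y0,x1,y1=roi;k=np.zeros_like(m);k[y0:y1,x0:x1]=m[y0:y1,x0:x1]
    n,l,s,c=cv2.connectedComponentsWithStats(k)
    return [(s[i],c[i],np.argwhere(l==i)[:,::-1].astype(float)) for i in range(1,n) if s[i][4]>=mn]
yel=cv2.inRange(hsv,(18,110,70),(38,255,255));red=cv2.inRange(hsv,(0,100,60),(10,255,255))|cv2.inRange(hsv,(170,100,60),(180,255,255))
blu=cv2.inRange(hsv,(105,90,50),(130,255,255));wood=cv2.inRange(hsv,(3,80,40),(20,255,255))
def rep(name,m,roi,z,cam="top",mn=8):
    for s,c,p in blobs(m,roi,mn):
        W=np.array([ray(cam,q,z)[:2] for q in p]);r=cv2.minAreaRect(W.astype(np.float32)*1000)
        u,_,v=np.linalg.svd(W-W.mean(0),full_matrices=False)
        print(name,"px",c,"n",s[4],"mean",W.mean(0),"rect",np.round(r[0],1),np.round(r[1],1),round(r[2],1),"axisdeg",np.round(np.degrees(np.arctan2(v[0,1],v[0,0])),1))
rep("gauge",yel,(235,240,265,275),.085)
rep("spare",blu,(235,215,265,240),.085)
rep("slot",yel,(340,185,370,220),.1)
rep("fast",yel,(400,200,435,235),.15,mn=4)
rep("red",red,(380,180,455,260),.114,mn=4)
rep("stand",wood|yel|blu,(230,205,270,285),.045,mn=100)
im2=cv2.imread("pics/top0.png")[150:290,220:460];cv2.imwrite("pics/c1.png",cv2.resize(im2,None,fx=3.3,fy=3.3,interpolation=cv2.INTER_CUBIC))
# scene
im=cv2.imread("pics/scene0.png");hsv=cv2.cvtColor(im,cv2.COLOR_BGR2HSV);yel=cv2.inRange(hsv,(15,110,70),(38,255,255))
for s,c,p in blobs(yel,(180,160,340,260),6): print("scene yel",s,c, ray("scene",c,.1),ray("scene",c,.07))
E
```

```text
gauge px [246.5287 256.9195] n 87 mean [0.4255 0.2633] rect [425.3 263.4] [36.2 13. ] 0.3 axisdeg 179.8
spare px [247.0588 228.5   ] n 68 mean [0.4992 0.2624] rect [499.2 262.5] [34.3 10.5] 0.3 axisdeg -179.5
slot px [355.1462 203.4269] n 171 mean [ 0.5581 -0.0217] rect [558.2 -21.7] [26.8 53.1] 73.2 axisdeg 163.0
fast px [417.6286 217.6571] n 35 mean [ 0.5137 -0.1693] rect [ 514.1 -169. ] [41.1  3.5] 42.8 axisdeg -135.9
red px [417.6667 204.1667] n 6 mean [ 0.5513 -0.1807] rect [ 551.4 -181. ] [ 2.4 10.7] 68.8 axisdeg 162.4
red px [410.5 234. ] n 8 mean [ 0.4754 -0.1584] rect [ 475.4 -158.4] [ 2.4 15.3] 68.8 axisdeg 164.7
stand px [250.3578 243.63  ] n 1238 mean [0.4607 0.2608] rect [461.6 260.7] [149.5  63. ] 0.0 axisdeg 180.0
scene yel [303 170  11  14 110] [308.2091 176.8   ] [0.4709 0.2043 0.1   ] [0.4349 0.2485 0.07  ]
scene yel [272 213  17  12 110] [280.0727 218.7   ] [ 0.5573 -0.0243  0.1   ] [0.5259 0.0077 0.07  ]
```

View pics/c1.png

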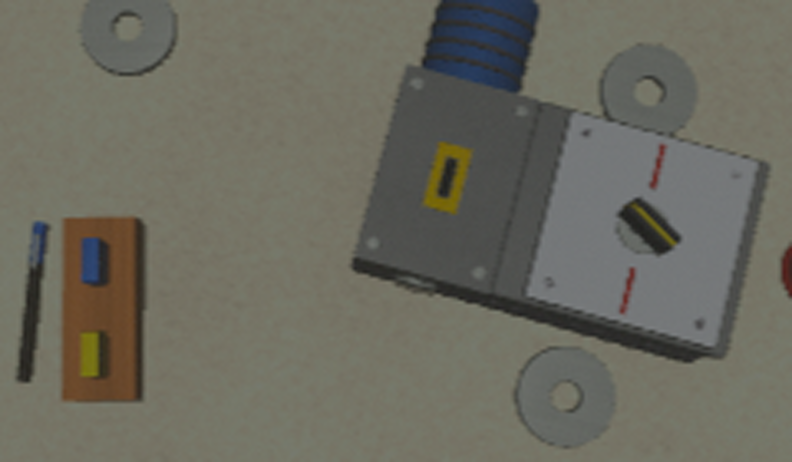

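```bash
cat >> h.py <<'E'
np.set_printoptions(precision=4,suppress=True)
def delta(pos,psi,s=None):
    s=s or monitor.read_state();R0=R.from_rotvec(s["tcp_rot"]);p=np.radians(psi)
    M=np.array([[0,np.cos(p),np.sin(p)],[0,np.sin(p),-np.cos(p)],[-1,0,0]])
    return R0.as_matrix().T@(np.array(pos)-s["tool_pos"]),(R0.inv()*R.from_matrix(M)).as_rotvec()
def st():
    s=monitor.read_state();m=R.from_rotvec(s["tcp_rot"]).as_matrix()
    print("t",round(s["time"],2),"pos",s["tool_pos"],"psi",np.degrees(np.arctan2(m[1,1],m[0,1])).round(2),"xaxis",m[:,0],"q",s["q"],"F",s["wrist_force"],"T",s["torque"],"w",round(s["width"],3))
E
python3 - <<'E'
from h import *
st()
for psi in(90,-90): print(psi,*delta((.4255,.263,.13),psi))
E
```

```text
t 0.1 pos [0.2292 0.6342 0.2301] psi 70.13 xaxis [-0.0008 -0.0019 -1.    ] q [ 1.1871  0.2647  1.6052  0.      1.2737 -0.0369] F [ 1.0122 -0.6823 -0.1703] T [0.0257 0.0147 0.02  ] w 1.004
90 [ 0.1006 -0.2822  0.3108] [-0.3468 -0.0004  0.002 ]
-90 [ 0.1006 -0.2822  0.3108] [2.7948 0.0028 0.0006]
```

>>> {"method": "jog_arm", "body": {"rows": [[0.05,-0.2822,0.3108,-0.347,0,0.002,100],[0.05,-0.2822,0.3108,-0.347,0,0.002,100],[0.05,-0.2822,0.3108,-0.347,0,0.002,100],[0.05,-0.2822,0.3108,-0.347,0,0.002,100],[0.05,-0.2822,0.3108,-0.347,0,0.002,100],[0.05,-0.2822,0.3108,-0.347,0,0.002,100],[0.05,-0.2822,0.3108,-0.347,0,0.002,100],[0.05,-0.2822,0.3108,-0.347,0,0.002,100],[0.05,-0.2822,0.3108,-0.347,0,0.002,100],[0.05,-0.2822,0.3108,-0.347,0,0.002,100],[0.05,-0.2822,0.3108,-0.347,0,0.002,60],[0.1,-0.2822,0.3108,-0.347,0,0.002,60],[0.1,-0.2822,0.3108,-0.347,0,0.002,60]], "force": 40}}

```text
time: 1.4
tool_pos: [0.4208, 0.2619, 0.1254]
tcp_rot: [-0.005, 1.581, -0.002]
wrist_force: [-1.2, -1.5, -1.1]
width: 0.6
```

```bash
python3 - <<'E'
from h import *
st()
print(*delta((.4255,.263,.051),90))
im=snap("scene")[120:240,240:400];im2=snap("top")[180:300,180:340]
cv2.imwrite("pics/c2.png",cv2.resize(np.hstack([im,im2]),None,fx=2.5,fy=2.5,interpolation=cv2.INTER_CUBIC))
E
```

```text
t 1.4 pos [0.4208 0.2619 0.1254] psi 90.09 xaxis [-0.0099 -0.0046 -0.9999] q [ 0.5059  0.025   2.0823  0.0009  1.0452 -1.0669] F [-1.2126 -1.5327 -1.0689] T [-0.0222  0.0259  0.0437] w 0.6
[0.0743 0.0015 0.0055] [ 0.0016 -0.0099  0.0046]
```

View pics/c2.png

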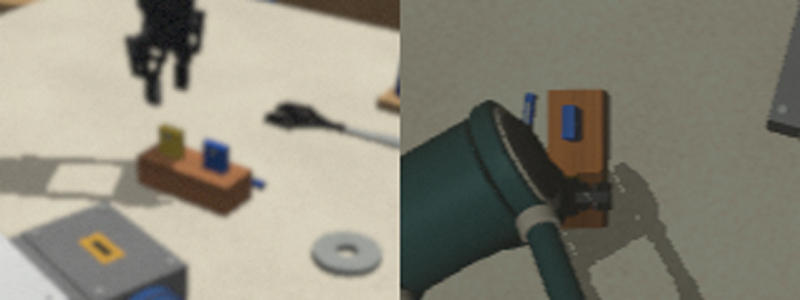

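The fingers are above the yellow handle, with the jaws across its thickness. I go down and grip.

>>> {"method": "jog_arm", "body": {"rows": [[0.02,0.0015,0.0055,0.0016,-0.0099,0.0046,60],[0.045,0.0015,0.0055,0.0016,-0.0099,0.0046,60],[0.065,0.0015,0.0055,0.0016,-0.0099,0.0046,60],[0.0743,0.0015,0.0055,0.0016,-0.0099,0.0046,60],[0.0743,0.0015,0.0055,0.0016,-0.0099,0.0046,60],[0.0743,0.0015,0.0055,0.0016,-0.0099,0.0046,30],[0.0743,0.0015,0.0055,0.0016,-0.0099,0.0046,0],[0.0743,0.0015,0.0055,0.0016,-0.0099,0.0046,0],[0.0743,0.0015,0.0055,0.0016,-0.0099,0.0046,0],[0.0743,0.0015,0.0055,0.0016,-0.0099,0.0046,0],[0.0743,0.0015,0.0055,0.0016,-0.0099,0.0046,0],[0.0743,0.0015,0.0055,0.0016,-0.0099,0.0046,0]], "force": 40}}

```text
time: 2.7
tool_pos: [0.4301, 0.2644, 0.0568]
tcp_rot: [0.002, 1.563, 0.003]
wrist_force: [0.5, -4.9, 5.9]
width: 0.159
```

```bash
python3 - <<'E'
from h import *
st()
print(*delta((.4255,.263,.181),90))
E
```

```text
t 2.7 pos [0.4301 0.2644 0.0568] psi 90.04 xaxis [ 0.0082  0.0026 -1.    ] q [ 0.503   0.1191  2.1285 -0.0021  0.8856 -1.0672] F [ 0.4683 -4.8971  5.9183] T [-0.8947 -0.039   0.0292] w 0.159
[-0.1242 -0.0011 -0.0036] [ 0.0007  0.0082 -0.0026]
```

>>> {"method": "jog_arm", "body": {"rows": [[-0.01,0,0,0,0,0,0],[-0.02,0,0,0,0,0,0],[-0.035,0,0,0,0,0,0],[-0.05,0,0,0,0,0,0],[-0.075,0,0,0,0,0,0],[-0.1,0,0,0,0,0,0],[-0.124,0,-0.0036,0,0.008,-0.0026,0],[-0.124,0,-0.0036,0,0.008,-0.0026,0],[-0.124,0,-0.0036,0,0.008,-0.0026,0],[-0.124,0,-0.0036,0,0.008,-0.0026,0]], "force": 60}}

```text
time: 3.7
tool_pos: [0.4247, 0.2638, 0.1797]
tcp_rot: [-0.001, 1.572, 0.0]
wrist_force: [-0.6, -0.8, -1.3]
width: 0.153
```

```bash
python3 - <<'E'
from h import *
st()
im=snap("scene");cv2.imwrite("pics/s3.png",im)
c=im[80:220,240:380];cv2.imwrite("pics/c3.png",cv2.resize(c,None,fx=4,fy=4,interpolation=cv2.INTER_CUBIC))
st()
E
```

```text
t 3.7 pos [0.4247 0.2638 0.1797] psi 90.04 xaxis [-0.0013 -0.0006 -1.    ] q [ 0.5059 -0.0289  2.0274  0.0001  1.1445 -1.0657] F [-0.5531 -0.8081 -1.3318] T [-0.0079 -0.05    0.0002] w 0.153
t 3.75 pos [0.4245 0.2636 0.1793] psi 90.04 xaxis [-0.002  -0.0011 -1.    ] q [ 0.5058 -0.0284  2.0277  0.0001  1.1445 -1.0657] F [-0.1974  0.0371 -1.1562] T [0.0571 0.0042 0.0145] w 0.151
```

View pics/c3.png

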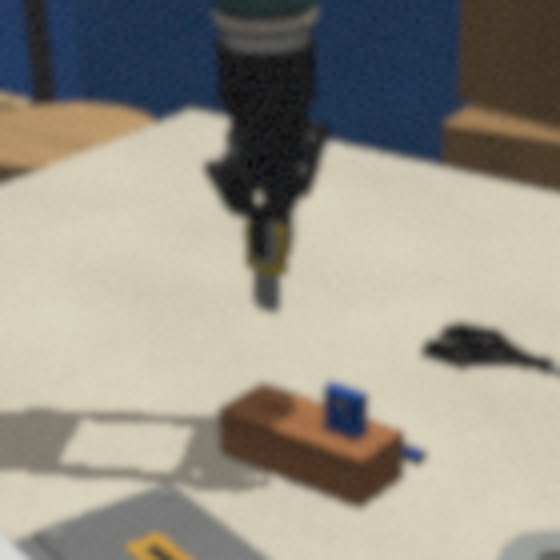

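```bash
python3 - <<'E'
from h import *
im=cv2.imread("pics/s3.png")
print("blade bottom px on z=.1325",ray("scene",(306.7,156.2),.1325))
for off in(0,-.005): print(off,"tip",proj("scene",(.4245+off,.2636,.1325)),"shoulder",proj("scene",(.4245+off,.2636,.1675)),"top",proj("scene",(.4245+off,.2636,.2075)))
hsv=cv2.cvtColor(im,cv2.COLOR_BGR2HSV);y=cv2.inRange(hsv,(15,80,40),(38,255,255))[125:152,295:320]
print(y.sum(0)//255,y.sum(1)//255)
g=cv2.cvtColor(im,cv2.COLOR_BGR2GRAY)[142:162,298:316];print(g)
# target: slot, unit
ux=np.array([np.cos(np.radians(-16.6)),np.sin(np.radians(-16.6))])
print(*delta((.5582+.005*ux[0],-.0217+.005*ux[1],.215),73.4))
E
```

```text
blade bottom px on z=.1325 [0.4156 0.2675 0.1325]
0 tip [308.0743 157.27  ] shoulder [307.7875 147.3667] top [307.4491 135.6826]
-0.005 tip [306.8806 156.8976] shoulder [306.5767 147.0102] top [306.2182 135.3455]
[ 0  0  0  0  0  0  0  2  3  2  2  3  3  4 14 13  7  0  0  0  0  0  0  0
  0] [0 0 0 0 0 0 0 0 0 0 2 3 3 3 3 3 3 3 2 4 6 8 6 4 0 0 0]
[[204 202 186 141  86  48  29  30  49  60  73  71  78  91 131 173 196 202]
 [204 203 184 143  92  57  48  36  47  59  70  72  77 104 143 181 200 203]
 [205 203 186 146  94  69  56  53  62  68  73  71  79 117 165 190 200 201]
 [203 203 189 150 105  82  72  68  68  71  70  76  82 125 170 196 203 200]
 [206 203 193 163 132 100  82  77  75  76  77  78  93 128 170 196 201 203]
 [205 204 200 184 161 123  91  80  77  75  81  85 104 136 176 197 202 200]
 [207 204 202 196 179 137  93  76  78  77  81 100 132 160 185 199 199 198]
 [205 206 202 199 183 142  92  78  73  74  83 115 159 183 194 201 199 199]
 [203 204 203 200 183 142  94  72  71  71  83 119 170 195 198 202 203 199]
 [202 201 202 200 182 140  92  71  69  73  82 117 172 192 201 202 204 201]
 [203 203 201 197 181 137  94  75  71  71  81 120 170 196 202 203 207 203]
 [200 202 201 198 182 138  93  76  69  74  84 122 169 195 200 202 205 204]
 [200 200 200 198 183 147 103  77  72  71  78 120 173 196 200 201 203 200]
 [202 199 200 200 186 160 119  89  78  72  87 123 170 196 202 203 201 203]
 [202 198 201 201 199 177 145 119  99  90  99 133 176 198 202 203 202 202]
 [202 201 201 204 200 197 179 159 142 131 133 158 187 201 204 204 203 205]
 [200 202 201 204 203 201 195 190 185 174 173 182 199 203 206 207 205 205]
 [201 202 204 205 204 207 206 204 203 198 197 197 201 206 205 204 207 204]
 [203 205 202 205 204 206 205 207 206 205 203 203 204 205 204 207 205 205]
 [202 203 202 205 203 205 207 207 206 205 203 204 206 205 203 205 205 205]]
[-0.0356 -0.2869  0.1382] [ 0.2904 -0.0018  0.0013]
```

>>> {"method": "jog_arm", "body": {"rows": [[-0.0356,-0.02,0.01,0,0,0,0],[-0.0356,-0.05,0.025,0.05,0,0,0],[-0.0356,-0.085,0.04,0.1,0,0,0],[-0.0356,-0.12,0.057,0.15,0,0,0],[-0.0356,-0.155,0.075,0.2,0,0,0],[-0.0356,-0.19,0.092,0.25,0,0,0],[-0.0356,-0.225,0.109,0.29,0,0,0],[-0.0356,-0.255,0.123,0.29,-0.0018,0.0013,0],[-0.0356,-0.275,0.132,0.29,-0.0018,0.0013,0],[-0.0356,-0.2869,0.1382,0.2904,-0.0018,0.0013,0],[-0.0356,-0.2869,0.1382,0.2904,-0.0018,0.0013,0],[-0.0356,-0.2869,0.1382,0.2904,-0.0018,0.0013,0],[-0.0356,-0.2869,0.1382,0.2904,-0.0018,0.0013,0],[-0.0356,-0.2869,0.1382,0.2904,-0.0018,0.0013,0]]}}

```text
time: 5.15
tool_pos: [0.5626, -0.022, 0.2149]
tcp_rot: [0.226, 1.559, -0.226]
wrist_force: [-0.8, 0.2, -1.1]
width: 0.154
```

```bash
python3 - <<'E'
from h import *
st()
ux=np.array([np.cos(np.radians(-16.6)),np.sin(np.radians(-16.6))])
print(*delta((.5582+.005*ux[0],-.0217+.005*ux[1],.160),73.4))
E
```

```text
t 5.15 pos [ 0.5626 -0.022   0.2149] psi 73.48 xaxis [-0.0002  0.0002 -1.    ] q [-0.0835  0.0643  1.8653  0.0002  1.2123 -1.3661] F [-0.7728  0.2423 -1.0539] T [ 0.0429 -0.0793  0.0218] w 0.154
[ 0.0549 -0.001   0.0007] [ 0.0015 -0.0003 -0.0002]
```

>>> {"method": "jog_arm", "body": {"rows": [[0.015,-0.001,0.0007,0.0015,0,0,0],[0.035,-0.001,0.0007,0.0015,0,0,0],[0.05,-0.001,0.0007,0.0015,0,0,0],[0.058,-0.001,0.0007,0.0015,0,0,0],[0.058,-0.001,0.0007,0.0015,0,0,0],[0.058,-0.001,0.0007,0.0015,0,0,0],[0.058,-0.001,0.0007,0.0015,0,0,0]]}}

```text
time: 5.85
tool_pos: [0.5638, -0.0232, 0.1579]
tcp_rot: [0.228, 1.557, -0.227]
wrist_force: [0.2, 0.0, -0.7]
width: 0.151
```

```bash
python3 - <<'E'
from h import *
st()
im=snap("scene");cv2.imwrite("pics/s4.png",im)
s=monitor.read_state();m=R.from_rotvec(s["tcp_rot"]).as_matrix()
tip=s["tool_pos"]-.005*m[:,2]+.0468*m[:,0]
print("tip",tip,proj("scene",tip),"slot",proj("scene",(.5582,-.0217,.1)))
c=im[165:245,230:330];cv2.imwrite("pics/c4.png",cv2.resize(c,None,fx=7,fy=7,interpolation=cv2.INTER_CUBIC))
E
```

```text
t 5.85 pos [ 0.5638 -0.0232  0.1579] psi 73.39 xaxis [ 0.0015  0.0001 -1.    ] q [-0.0855  0.1128  1.9226  0.0003  1.1047 -1.3666] F [ 0.1689  0.0158 -0.7308] T [-0.003  -0.0176 -0.0383] w 0.151
tip [ 0.5591 -0.0218  0.1112] [280.9626 214.944 ] slot [281.0073 218.3625]
```

View pics/c4.png

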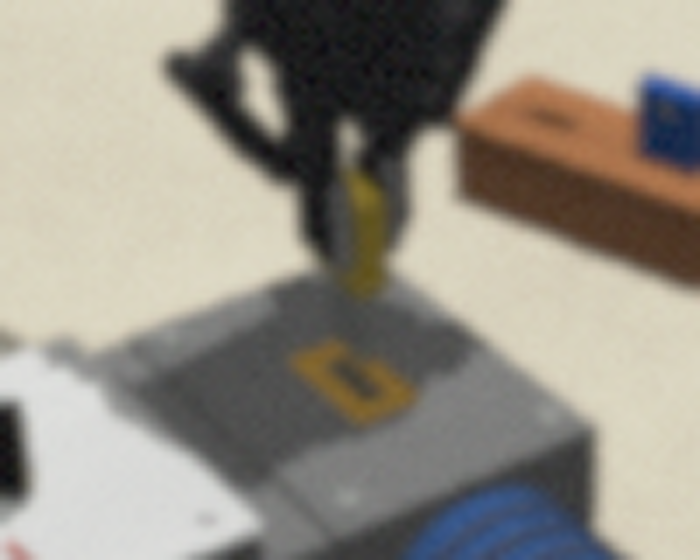

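>>> {"method": "jog_arm", "body": {"rows": [[0.005,0,-0.0008,0,-0.001,0,0],[0.008,0,-0.0008,0,-0.001,0,0],[0.011,0,-0.0008,0,-0.001,0,0],[0.014,0,-0.0008,0,-0.001,0,0],[0.017,0,-0.0008,0,-0.001,0,0],[0.017,0,-0.0008,0,-0.001,0,0],[0.017,0,-0.0008,0,-0.001,0,0]]}}

```text
time: 6.6
tool_pos: [0.563, -0.023, 0.1408]
tcp_rot: [0.228, 1.556, -0.227]
wrist_force: [-0.2, -0.9, -0.5]
width: 0.153
```

```bash
python3 - <<'E'
from h import *
st()
E
```

```text
t 6.6 pos [ 0.563  -0.023   0.1408] psi 73.39 xaxis [ 0.0023 -0.0002 -1.    ] q [-0.0851  0.1274  1.9403  0.      1.0716 -1.3661] F [-0.2312 -0.8939 -0.4621] T [-0.049   0.0197  0.0316] w 0.153
```

>>> {"method": "jog_arm", "body": {"rows": [[0.005,0,0,0,-0.002,0,0],[0.01,0,0,0,-0.002,0,0],[0.015,0,0,0,-0.002,0,0],[0.02,0,0,0,-0.002,0,0],[0.023,0,0,0,-0.002,0,0],[0.026,0,0,0,-0.002,0,0],[0.026,0,0,0,-0.002,0,0]]}}

```text
time: 7.3
tool_pos: [0.5627, -0.023, 0.1142]
tcp_rot: [0.227, 1.555, -0.228]
wrist_force: [-0.6, 0.4, -0.7]
width: 0.152
```

```bash
python3 - <<'E'
from h import *
st()
E
```

```text
t 7.3 pos [ 0.5627 -0.023   0.1142] psi 73.4 xaxis [ 0.0032 -0.0007 -1.    ] q [-0.0848  0.1542  1.9638 -0.0005  1.0203 -1.3656] F [-0.614   0.3528 -0.6908] T [ 0.0307 -0.0025  0.0065] w 0.152
```

>>> {"method": "jog_arm", "body": {"rows": [[0.001,0,0,0,-0.003,0,0],[0.002,0,0,0,-0.003,0,0],[0.003,0,0,0,-0.003,0,0],[0.004,0,0,0,-0.003,0,0],[0.004,0,0,0,-0.003,0,0]]}}

```text
time: 7.8
tool_pos: [0.5629, -0.023, 0.1119]
tcp_rot: [0.227, 1.552, -0.228]
wrist_force: [-4.1, 0.7, 8.0]
width: 0.151
```

```bash
python3 - <<'E'
from h import *
st()
E
```

```text
t 7.8 pos [ 0.5629 -0.023   0.1119] psi 73.4 xaxis [ 0.0064 -0.0016 -1.    ] q [-0.0845  0.1552  1.9675 -0.0012  1.0123 -1.3649] F [-4.0835  0.653   8.0066] T [ 0.0364  0.7446 -0.0207] w 0.151
```

Contact came at the predicted home height (0.1118). I release the gauge and rise.

>>> {"method": "jog_arm", "body": {"rows": [[0.001,0,0,0,0,0,25],[0,0,0,0,0,0,50],[0,0,0,0,0,0,50],[0,0,0,0,0,0,50],[-0.015,0,0,0,0,0,50],[-0.035,0,0,0,0,0,50],[-0.06,0,0,0,0,0,50],[-0.09,0,0,0,0,0,50],[-0.09,0,0,0,0,0,50],[-0.09,0,0,0,0,0,50]]}}

```text
time: 8.8
tool_pos: [0.5632, -0.023, 0.2038]
tcp_rot: [0.227, 1.549, -0.228]
wrist_force: [-0.9, 0.0, 0.5]
width: 0.5
```

```bash
python3 - <<'E'
from h import *
st()
im=snap("scene");cv2.imwrite("pics/s5.png",im)
c=im[165:265,210:330];cv2.imwrite("pics/c5.png",cv2.resize(c,None,fx=5,fy=5,interpolation=cv2.INTER_CUBIC))
print(*delta((.514,-.1698,.20),-46.7))
print([ (p,proj("scene",p)) for p in [(.5582,-.0217,.1),(.5582,-.0217,.14)]])
E
```

```text
t 8.8 pos [ 0.5632 -0.023   0.2038] psi 73.4 xaxis [ 0.0096 -0.0019 -1.    ] q [-0.0843  0.0672  1.8832 -0.0011  1.1814 -1.3649] F [-0.9328  0.0302  0.4707] T [ 0.0017  0.0129 -0.0418] w 0.5
[ 0.0022 -0.1546 -0.0042] [ 2.096   0.0038 -0.0077]
[((0.5582, -0.0217, 0.1), array([281.0073, 218.3625])), ((0.5582, -0.0217, 0.14), array([280.0244, 205.5185]))]
```

View pics/c5.png

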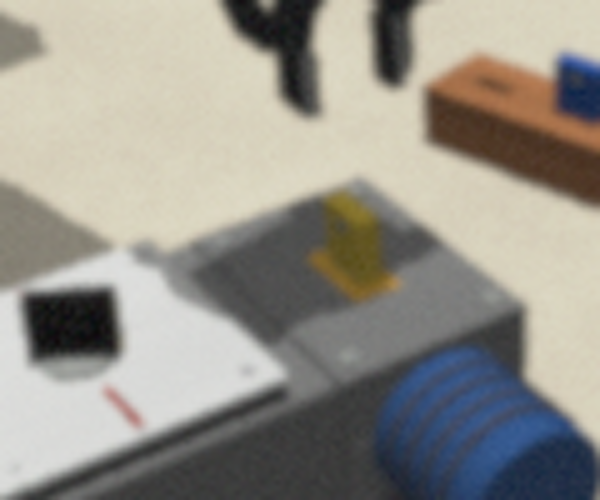

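The gauge stands upright with its shoulder on the yellow border (crop about (355,270)). I move over the fastener, turning the tool to its wing.

>>> {"method": "jog_arm", "body": {"rows": [[0,-0.02,0,0.15,0,0,50],[0,-0.05,0,0.3,0,0,50],[0,-0.08,0,0.45,0,0,50],[0,-0.11,-0.002,0.6,0,0,50],[0,-0.135,-0.003,0.75,0,0,50],[0,-0.1546,-0.0042,0.9,0,0,50],[0,-0.1546,-0.0042,1.05,0,-0.002,50],[0,-0.1546,-0.0042,1.2,0,-0.003,50],[0,-0.1546,-0.0042,1.35,0,-0.004,50],[0,-0.1546,-0.0042,1.5,0,-0.005,50],[0,-0.1546,-0.0042,1.65,0.002,-0.006,50],[0,-0.1546,-0.0042,1.8,0.003,-0.007,50],[0,-0.1546,-0.0042,1.95,0.0038,-0.0077,50],[0,-0.1546,-0.0042,2.095,0.0038,-0.0077,50],[0,-0.1546,-0.0042,2.095,0.0038,-0.0077,50],[0,-0.1546,-0.0042,2.095,0.0038,-0.0077,50],[0,-0.1546,-0.0042,2.095,0.0038,-0.0077,50]]}}

```text
time: 10.55
tool_pos: [0.5136, -0.1697, 0.2015]
tcp_rot: [1.776, 0.71, -1.778]
wrist_force: [-0.2, 0.6, 0.0]
width: 0.498
```

```bash
python3 - <<'E'
from h import *
st()
print(*delta((.514,-.1698,.126),-46.6))
E
```

```text
t 10.55 pos [ 0.5136 -0.1697  0.2015] psi -46.5 xaxis [-0.0012  0.0004 -1.    ] q [-0.3651  0.0326  1.9238 -0.0001  1.1864  0.4466] F [-0.2191  0.5736  0.0267] T [0.022  0.0253 0.0418] w 0.498
[ 0.0755  0.0004 -0.0002] [0.0017 0.0006 0.0011]
```

>>> {"method": "jog_arm", "body": {"rows": [[0.02,0.0004,0,0,0,0,50],[0.045,0.0004,0,0,0,0,50],[0.065,0.0004,0,0,0,0,50],[0.0755,0.0004,0,0,0,0,50],[0.0755,0.0004,0,0,0,0,50],[0.0755,0.0004,0,0,0,0,50],[0.0755,0.0004,0,0,0,0,30],[0.0755,0.0004,0,0,0,0,10],[0.0755,0.0004,0,0,0,0,0],[0.0755,0.0004,0,0,0,0,0],[0.0755,0.0004,0,0,0,0,0],[0.0755,0.0004,0,0,0,0,0]], "force": 40}}

```text
time: 11.75
tool_pos: [0.5146, -0.1701, 0.1275]
tcp_rot: [1.778, 0.709, -1.776]
wrist_force: [-0.2, 1.4, 5.1]
width: 0.155
```

```bash
python3 - <<'E'
from h import *
st()
E
```

```text
t 11.75 pos [ 0.5146 -0.1701  0.1275] psi -46.5 xaxis [ 0.0008 -0.0001 -1.    ] q [-0.3653  0.1026  1.995   0.0002  1.0432  0.4462] F [-0.1687  1.3796  5.0535] T [ 0.1376  0.1849 -0.049 ] w 0.155
```

>>> {"method": "jog_arm", "body": {"rows": [[-0.0015,0,0,0,0,0,0],[-0.0015,0,0,0.08,0,0,0],[-0.0015,0,0,0.18,0,0,0],[-0.0015,0,0,0.28,0,0,0],[-0.0015,0,0,0.38,0,0,0],[-0.0015,0,0,0.48,0,0,0],[-0.0015,0,0,0.58,0,0,0],[-0.0015,0,0,0.68,0,0,0],[-0.0015,0,0,0.78,0,0,0],[-0.0015,0,0,0.88,0,0,0],[-0.0015,0,0,0.97,0,0,0],[-0.0015,0,0,1.03,0,0,0],[-0.0015,0,0,1.049,0,0,0],[-0.0015,0,0,1.049,0,0,0],[-0.0015,0,0,1.049,0,0,0]]}}

```text
time: 13.25
tool_pos: [0.515, -0.1722, 0.1277]
tcp_rot: [-2.07, 0.305, 2.065]
wrist_force: [4.6, -8.4, -11.0]
width: 0.152
```

```bash
python3 - <<'E'
from h import *
st()
print(*delta((.5144,-.17,.126),-106.6))
E
```

```text
t 13.25 pos [ 0.515  -0.1722  0.1277] psi -106.58 xaxis [ 0.002 -0.004 -1.   ] q [-0.3666  0.1029  1.9944 -0.0035  1.0411  1.4952] F [  4.6282  -8.3983 -11.0441] T [-1.293  -0.7523  0.0443] w 0.152
[ 0.0017 -0.002   0.0012] [ 0.0004 -0.003  -0.0033]
```

>>> {"method": "jog_arm", "body": {"rows": [[0,-0.001,0,0,0,0,20],[0,-0.002,0,0,0,0,50],[0,-0.002,0,0,0,0,50],[0,-0.002,0,0,0,0,50],[-0.02,-0.002,0,0,0,0,50],[-0.05,-0.002,0,0,0,0,50],[-0.09,-0.002,0,0,0,0,50],[-0.13,0.02,0,0,0,0,50],[-0.13,0.065,0,0,0,0,50],[-0.13,0.11,0,0,0,0,50],[-0.13,0.155,0,0,0,0,50],[-0.13,0.2,0,0,0,0,50],[-0.13,0.2,0,0,0,0,50],[-0.13,0.2,0,0,0,0,50]]}}

```text
time: 14.65
tool_pos: [0.4573, -0.364, 0.2584]
tcp_rot: [-2.069, 0.307, 2.063]
wrist_force: [-0.6, -0.1, -0.0]
width: 0.502
```

```bash
python3 - <<'E'
from h import *
st()
im=snap("top");cv2.imwrite("pics/t6.png",im)
c=im[150:280,320:480];cv2.imwrite("pics/c6.png",cv2.resize(c,None,fx=4.5,fy=4.5,interpolation=cv2.INTER_CUBIC))
hsv=cv2.cvtColor(im,cv2.COLOR_BGR2HSV)
yel=cv2.inRange(hsv,(18,80,50),(38,255,255));red=cv2.inRange(hsv,(0,80,50),(12,255,255))|cv2.inRange(hsv,(168,80,50),(180,255,255))
def pts(m,x0,y0,x1,y1,z): return np.array([ray("top",(x+x0,y+y0),z)[:2] for y,x in np.argwhere(m[y0:y1,x0:x1])])
for n,P in(("fast",pts(yel,395,195,440,240,.15)),("red",pts(red,400,188,428,245,.114))):
    if len(P)>3:
        u,_,v=np.linalg.svd(P-P.mean(0),full_matrices=False);print(n,len(P),P.mean(0),np.degrees(np.arctan2(v[0,1],v[0,0])),cv2.minAreaRect((P*1000).astype(np.float32)))
E
```

```text
t 14.65 pos [ 0.4573 -0.364   0.2584] psi -106.71 xaxis [ 0.002  -0.0033 -1.    ] q [-0.7143  0.0752  1.7728 -0.0013  1.2899  1.1485] F [-0.6364 -0.1341 -0.0169] T [ 0.0414 -0.0107  0.0137] w 0.502
fast 39 [ 0.5126 -0.169 ] 162.77078754192027 ((512.7743530273438, -169.2221221923828), (5.316192150115967, 41.667667388916016), 73.07369232177734)
red 36 [ 0.5138 -0.1702] 163.4016891114979 ((514.0438232421875, -170.10948181152344), (3.256453275680542, 133.3175811767578), 73.42172241210938)
```

View pics/c6.png

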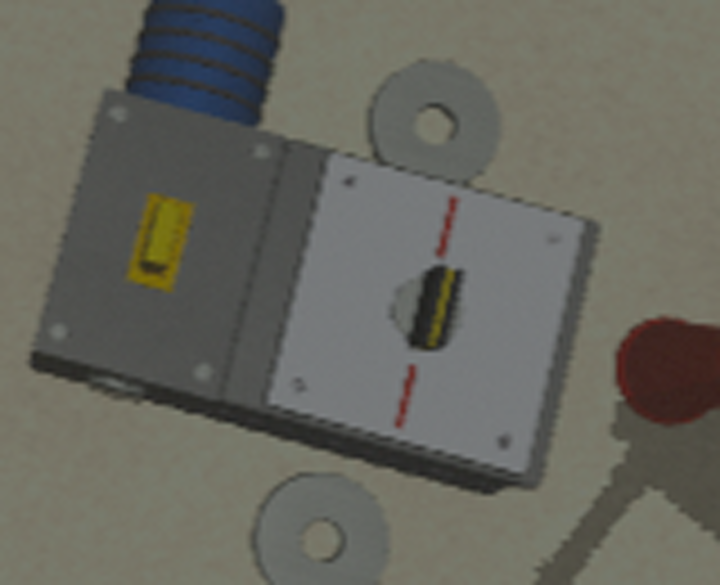

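The slot (163.0°) lines up with the red marks (163.4°), the gauge is home and the weights are untouched. I go back, grip the wing and press.

```bash
python3 - <<'E'
from h import *
print(*delta((.514,-.170,.20),-106.6));print(*delta((.514,-.170,.126),-106.6))
E
```

```text
[ 0.0578 -0.2013  0.0014] [-0.0004 -0.0028 -0.0025]
[ 0.1318 -0.2015  0.0016] [-0.0004 -0.0028 -0.0025]
```

>>> {"method": "jog_arm", "body": {"rows": [[0,-0.04,0,0,0,0,50],[0,-0.085,0,0,0,0,50],[0,-0.13,0,0,0,0,50],[0.01,-0.17,0,0,0,0,50],[0.03,-0.2014,0.0014,0,-0.0028,-0.0025,50],[0.045,-0.2014,0.0014,0,-0.0028,-0.0025,50],[0.0578,-0.2014,0.0014,0,-0.0028,-0.0025,50],[0.0578,-0.2014,0.0014,0,-0.0028,-0.0025,50],[0.0578,-0.2014,0.0014,0,-0.0028,-0.0025,50]]}}

```text
time: 15.6
tool_pos: [0.5138, -0.1705, 0.1999]
tcp_rot: [-2.065, 0.303, 2.066]
wrist_force: [0.4, -0.6, -0.4]
width: 0.498
```

```bash
python3 - <<'E'
from h import *
st();print(*delta((.514,-.170,.128),-106.6))
E
```

```text
t 15.6 pos [ 0.5138 -0.1705  0.1999] psi -106.66 xaxis [-0.0005 -0.0001 -1.    ] q [-0.3662  0.0341  1.9254 -0.0002  1.1825  1.4955] F [ 0.3806 -0.5665 -0.3555] T [-0.0297  0.0525  0.017 ] w 0.498
[ 0.0719 -0.0005 -0.0001] [-0.0011  0.0004 -0.0002]
```

>>> {"method": "jog_arm", "body": {"rows": [[0.02,-0.0005,0,-0.001,0,0,50],[0.045,-0.0005,0,-0.001,0,0,50],[0.063,-0.0005,0,-0.001,0,0,50],[0.072,-0.0005,0,-0.001,0,0,50],[0.072,-0.0005,0,-0.001,0,0,50],[0.072,-0.0005,0,-0.001,0,0,30],[0.0715,-0.0005,0,-0.001,0,0,10],[0.071,-0.0005,0,-0.001,0,0,0],[0.07,-0.0005,0,-0.001,0,0,0],[0.07,-0.0005,0,-0.001,0,0,0],[0.07,-0.0005,0,-0.001,0,0,0]], "force": 60}}

```text
time: 16.7
tool_pos: [0.5145, -0.1719, 0.1303]
tcp_rot: [-2.069, 0.305, 2.065]
wrist_force: [1.7, -6.3, -6.7]
width: 0.148
```

```bash
python3 - <<'E'
from h import *
st()
E
```

```text
t 16.7 pos [ 0.5145 -0.1719  0.1303] psi -106.59 xaxis [ 0.0014 -0.0036 -1.    ] q [-0.3665  0.0994  1.9929 -0.0033  1.0467  1.4954] F [ 1.707  -6.3362 -6.669 ] T [-0.9563 -0.3253 -0.053 ] w 0.148
```

>>> {"method": "jog_arm", "body": {"rows": [[0.002,0,0,0,0,0,0],[0.004,0,0,0,0,0,0],[0.006,0,0,0,0,0,0],[0.008,0,0,0,0,0,0],[0.01,0,0,0,0,0,0],[0.01,0,0,0,0,0,0],[0.01,0,0,0,0,0,0]], "force": 100}}

```text
time: 17.4
tool_pos: [0.5147, -0.1721, 0.1231]
tcp_rot: [-2.07, 0.305, 2.065]
wrist_force: [-6.9, 1.9, 12.2]
width: 0.137
```

```bash
python3 - <<'E'
from h import *
st()
E
```

```text
t 17.4 pos [ 0.5147 -0.1721  0.1231] psi -106.58 xaxis [ 0.0018 -0.0039 -1.    ] q [-0.3666  0.1072  1.9989 -0.0035  1.0324  1.4955] F [-6.9283  1.8836 12.2333] T [ 0.4885  1.1979 -0.0648] w 0.137
```

>>> {"method": "jog_arm", "body": {"rows": [[0.005,0,0,0,0,0,0],[0.006,0,0,0,0,0,0],[0.007,0,0,0,0,0,0],[0.007,0,0,0,0,0,0],[0.007,0,0,0,0,0,0]]}}

```text
time: 17.9
tool_pos: [0.5149, -0.1721, 0.1221]
tcp_rot: [-2.07, 0.305, 2.065]
wrist_force: [-14.9, 3.4, 28.8]
width: 0.138
```

```bash
python3 - <<'E'
from h import *
st()
E
```

```text
t 17.9 pos [ 0.5149 -0.1721  0.1221] psi -106.58 xaxis [ 0.0021 -0.0042 -1.    ] q [-0.3665  0.1085  1.9996 -0.0036  1.0301  1.4956] F [-14.88     3.4368  28.8083] T [ 1.0625  2.5444 -0.0645] w 0.138
```

```bash
python3 - <<'E'
from h import *
im=snap("scene");st();cv2.imwrite("pics/s7.png",im)
c=im[165:305,170:330];a=cv2.imread("pics/s5.png")[165:305,170:330]
cv2.imwrite("pics/c7.png",cv2.resize(np.hstack([a,c]),None,fx=2.5,fy=2.5,interpolation=cv2.INTER_CUBIC))
E
```

```text
t 17.95 pos [ 0.5148 -0.1721  0.1221] psi -106.58 xaxis [ 0.0021 -0.0041 -1.    ] q [-0.3665  0.1085  1.9997 -0.0036  1.03    1.4955] F [-14.4835   4.5864  29.321 ] T [ 0.9492  2.5124 -0.0559] w 0.138
```

View pics/c7.png

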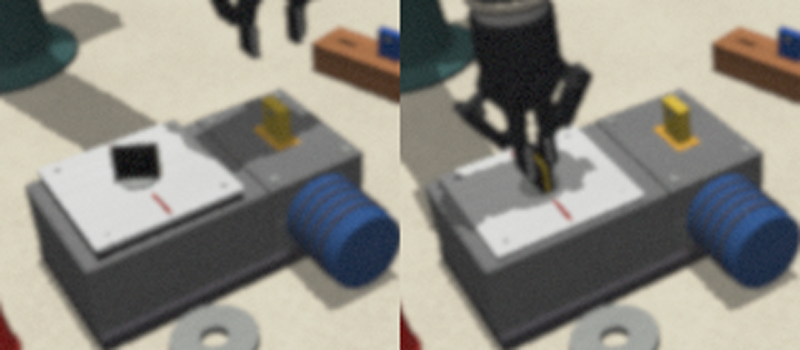

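The panel's gap to its frame is gone, the wing lies in line with the red mark and the gauge is still home. The push is steady at about 29 N, so I hand the job in.

```bash
python3 -c "
from h import *
print(finish_job())"
```

```text
the job is handed in; nothing more can be done
None
```

The job is done and handed in at about 18 s, with the gripper still holding the panel down. The sequence followed the order asked: gauge into the slot, fastener turned about 60° clockwise, then the panel pressed.

- **Gauge:** the blade entered the slot without contact, and the shoulder landed within 0.1 mm of the height I had worked out for it. The last picture shows the gauge upright with its shoulder on the yellow border.
- **Fastener:** after turning it I let go and looked from above. Its slot lay at 163.0° and the red marks at 163.4°. The tool angle did not change while pressing.
- **Panel:** the tool moved 8.2 mm down while gripping the wing. The force then rose sharply to a steady 29 N or so, against the 13 N needed, and the picture shows no gap left at the frame.
- **Other objects:** the blue gauge and the two weights nearest the unit showed no change in the later pictures. I did not compare the positions of the rest by measurement.

While I held the wing to turn it, there was a brief upward pull of about 11 N on the panel. When I gripped it again, the wing pulled the tool about 1.5 mm sideways. During the final hold there is also about 15 N of sideways load. None of these showed any effect in the pictures.

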